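Bolt the medicine jar in its station, unscrew its tight cap and hold it above the mouth

TASK

The white medicine jar stands loose in the round well of the opening station: slide the red-knobbed barrel bolt fully home into its keeper so that the jar cannot turn, then grip the tight blue cap and unscrew it counterclockwise (seen from above), stopping as soon as its threads let go. Lift the cap straight up and finish while still holding it, level and still, centred over the jar with its lower rim about two centimetres above the mouth. Leave the jar standing bolted in its well and do not disturb the other things on the trolley.

Things in the scene. Friction and masses are not known exactly. Their poses are not given: they have to be found in the camera images.
- station: opening station screwed to the table: white base plate 125 (x) x 300 (y) x 8 mm with a round aluminium well, a bolt track and a keeper. Origin on the well's axis at the plate's underside (z = 0); x, y along the plate's sides, z up. The well is 75 mm wide inside, its floor 8 mm and its rim 24 mm above the table. The plate reaches from y = -80 to +220 and x = -70 to +55 mm.
- track (a point): middle of the bolt track, on the bolt's axis 35 mm above the table, at x = -35.5, y = +130 mm in the station. The track is 34 mm wide, 170 mm long along the station's y; its side rails end 37 mm above the table, under the knob; a steel strap crosses it 48 mm high at its end next to the well (station y = +52 mm).
- keeper (a point): centre of the brass keeper's opening (31 mm wide, 16 mm long, 48 mm high), on the bolt's axis 35 mm above the table, at x = -35.5, y = -48 mm in the station, across the well from the track.
- bolt (a joint): travel of the barrel bolt, a 12 mm round steel bar sliding level along the station's -y: 0 = fully drawn back, tip clear of the jar; 0.100 m = fully home at its end stop, tip through the keeper, bar 1.5 mm in front of the jar's flat -x face. Sliding takes about 2 N plus slight drag; it stays where it is left.
- bolt_knob (a point): middle of the bolt's upright red round knob, 14 mm diameter, rising from 47 to 73 mm above the table; this point is 60 mm above the table and travels with the bolt (axes parallel to the station's).
- jar: loose white square medicine jar, 56 x 56 mm, rounded corners, about 0.4 kg, standing in the well, where it turns freely (no more than about 15 degrees once the bolt is home). Origin at the centre of its underside, x and y square to its sides (nearly the station's), z up. Shoulder 80 mm above the origin, then a white neck, 45 mm across its three thread lugs, with a copper-coloured sprung seal on top.
- jar_mouth (a point): centre of the jar's mouth, top of the seal, 102 mm above the jar's origin. The seal's spring pushes up on the closed cap with 5 N. Turning the cap takes about 0.5 N m all the way until it lets go (a stiff grey ring in the thread drags on it); an unbolted jar turns along with the cap.
- cap: round blue ribbed cap, 58 mm diameter, 24 mm tall, 30 g, white mark on top along its +x. Origin: centre of its lower rim; closed, 82 mm above the jar's origin, 90 above the table. Yaw relative to the jar (counterclockwise +): closed 0 to 0.06 rad; it turns level and lets go at 1.03, where the seal pops it up to 3 mm; stops at 1.6 and -0.05. Before 1.03 pulling only lifts the jar.
- saline: bystander: tall white bottle with a green label, 72 mm diameter, 200 mm tall. Origin at the centre of its underside.
- antiseptic: bystander: yellow bottle with yellow cap, 52 mm diameter, 120 mm tall. Origin at the centre of its underside.
- amber: bystander: small amber jar with white cap, 42 mm diameter, 75 mm tall, near the station's keeper end. Origin at the centre of its underside.
- tape: bystander: roll of white tape lying flat, 68 mm diameter, 25 mm tall, beside the station on the side away from the bolt. Origin at the centre of its underside.
- forceps: bystander: steel forceps lying flat, 130 mm long along its x axis, 8 mm tall, in front of the station. Origin at the centre of its underside.
- dish: bystander: round steel dish, 130 mm across, 45 mm tall. Origin at the centre of its underside.
- pack: bystander: flat blue dressing pack, 130 x 170 x 22 mm. Origin at the centre of its underside.
There are look-alikes about, which are no part of the job. Of the things that look like the cap, the smaller one is meant.

How it is judged (in metres and radians):
On the way, in this order (a step that is already met when the one before it is completed fails the run):
1. the bolt is fully home in its keeper, the cap still closed (value of joint bolt above 0.094 m and angle between the x axis of cap and the x axis of jar, either way round below 0.6 rad), for 0.2 s.
2. with the jar bolted and standing in its well, the cap is turned until its threads let go (value of joint bolt above 0.094 m and angle between the x axis of cap and the x axis of jar, either way round above 0.98 rad and z of cap in the frame of jar below 0.092 m and angle between jar's own z axis and vertical below 0.1 rad and z of jar in the frame of station below 0.012 m and horizontal distance between jar and station below 0.008 m), for 0.1 s.
At the end, for the whole second after the job is handed in: Bolt home (over 94 of 100 mm); jar upright in its well (8 mm, raised under 4 mm), within 0.4 rad of square to the station; cap held still in the fingers, level to 0.2 rad, touching no jar, rim 5 to 45 mm above the mouth, 20 mm of its axis, turned 0.9 to 2.2 rad relative to the jar (value of joint bolt above 0.094 m and angle between jar's own z axis and vertical below 0.1 rad and z of jar in the frame of station below 0.012 m and horizontal distance between jar and station below 0.008 m and angle between the x axis of jar and the x axis of station, either way round below 0.4 rad and z of cap in the frame of jar_mouth between 0.005 and 0.045 m and horizontal distance between cap and jar_mouth below 0.02 m and angle between cap's own z axis and vertical below 0.2 rad and angle between the x axis of cap and the x axis of jar, either way round above 0.9 rad and contact force between the fingers and cap above 2 N and contact force between cap and jar below 0.1 N and linear speed of cap below 0.02 m/s and angular speed of cap below 0.2 rad/s); the arm keeps its last pose, push and grip.
It fails at once if the jar is lifted out of its well or tipped (z of jar in the frame of station above 0.02 m or angle between jar's own z axis and vertical above 0.25 rad).
It fails at once if a bystander is shoved or knocked over (distance of any of saline, antiseptic, amber, tape, forceps, dish, pack from where it was at the start of the episode above 0.03 m or angle between any of saline, antiseptic, amber's own z axis and vertical above 0.5 rad).
It also fails if it takes over 48 s, if anything falls off the work surface, if the arm or the gripper's body presses on something with over 40 N, if the wrist force passes 120 N, or if a joint passes its speed limit or range.

ROBOT

A 6-joint arm with a two-finger parallel gripper is mounted at the origin on the work surface. World frame = base frame: x ahead of the robot, y to its left, z up, the work surface at z = 0. Lengths are in mm, angles in rad, forces in N, time in s.
With the tool pointing down it reaches from about 300 to 775 mm from the base axis. Payload 14.6 kg.
Tool frame: the origin (TCP) lies on the centre line of the jaws, within the pads' length; the fingertips stand 19 mm ahead of it and the grasp point (between the pads) is the TCP (bot.tip_reach is the distance from the TCP to the fingertips, in mm); z points along the fingers, y is the line along which they close (so a half turn about z gives the same grasp; the last joint's range is limited). The gripper opens to 85 mm and grips with 20 to 120 N. Pads are 22 mm wide; open, the fingers measure 114 mm over their backs; the gripper's body (76 mm by 85 mm) begins 54 mm behind the grasp point. The pads swing forward as they close: fully open they stand 13 mm farther back than shut.
Start: joints at [1.214, 0.3, 1.521, -0, 1.321, -0.067], TCP at [157.166, 527.056, 217.481] pointing down, gripper open.
Joint ranges: [-3.03, 3.03], [-0.79, 2.21], [0.23, 2.52], [-1.04, 4.18], [0, 3.07], [-2.55, 2.55]. Speed limits (rad/s): [2.22, 2.22, 2.57, 3.14, 3.14, 3.14].

INTERFACE

Orientations are given as a unit quaternion [w, x, y, z].
In Python, from rig import bot gives the robot as it stands. Calls block until the motion is done:
- bot.move_to(position, orientation): joint-space move of the TCP to a pose.
- bot.servo_line(position, attitude=None, speed=150, until_force=None): straight line of the TCP; attitude=None keeps the orientation; speed is the mean speed in mm/s. With until_force (N) it stops when the force on the tool has changed by that much, and returns True; else False.
- bot.move_joints(angles): joint-space move.
- bot.move_gripper(opening, grip_force=None): finger opening in mm; grip_force is the grip in N (None keeps the last); returns when the fingers have stopped.
- bot.dwell(seconds).
- bot.ik(position, orientation): joint angles nearest the present ones, or None.
- bot.read_state(): the state.
- bot.read_camera(name): name is "side" or "top" or "wrist"; returns a dict with "image" (480x640x3 uint8, blue, green, red), "depth" (480x640 float32, mm along the optical axis (not along the pixel's ray), 0 where there is no reading), "fovy" (degrees; the focal length in pixels is half the picture's height over the tangent of half this angle, whatever the lens; pixels are square), "cx", "cy" (the principal point, pixels), "eye" and "attitude" of the camera in the world; the wrist camera has in their place "mount" (4x4, takes a point from camera to tool coordinates, whose origin is the TCP and whose axes are the flange's). Camera axes: x right, y down, z forward; pixel columns grow to the right and rows downward; lengths in mm; the calibration is good to about 2 mm. A picture is of the moment at which its call begins: read the wrist's pose just before it.
A pose or a line that the arm cannot do raises bot.MotionError and nothing moves.
- bot.finish_job(): hands the job in; it is judged then, once.
The state is a dict: "clock": time; "joint_positions": joint angles; "qvel": joint speeds; "effort": joint torques, N m; "ee_pos": TCP position; "tool_rot": TCP orientation; "ft_force": force on the tool from outside, world axes, zero at the start; "moment": the same for the moment, N m; "grip_width": finger opening in mm; "grip_force": force on a finger pad.
Only numpy, scipy, OpenCV 4.12 (cv2) and the standard library are available. Lean on these libraries where they do the work, as an engineer would, in place of code of your own. Each camera call takes 0.05 s, during which the arm holds its last target. There are 200 camera calls.

## Working session

There is one attempt and no reset: what is moved stays moved. The work goes in short steps, each a Python script; the robot and the scene stay as the last script left them, time stands still between calls to the robot, and variables do not carry over. Pictures are saved under pics/ and viewed, at most 10 in all, crops included, and the job is handed in when it is done.

```bash
ls; mkdir -p pics; cat > h.py <<'E'
import numpy as np, cv2
from scipy.spatial.transform import Rotation as R
from rig import bot
def rot(q): return R.from_quat(q,scalar_first=True).as_matrix()
def cam(name):
    s=bot.read_state(); c=bot.read_camera(name)
    f=240/np.tan(np.radians(c["fovy"])/2)
    if name=="wrist":
        T=np.eye(4);T[:3,:3]=rot(s["tool_rot"]);T[:3,3]=s["ee_pos"];T=T@np.array(c["mount"])
    else:
        T=np.eye(4);a=np.array(c["attitude"]);T[:3,:3]=a if a.shape==(3,3) else rot(a);T[:3,3]=c["eye"]
    c["f"]=f;c["T"]=T
    v,u=np.mgrid[0:480,0:640]; d=c["depth"]
    P=np.stack([(u-c["cx"])/f*d,(v-c["cy"])/f*d,d],-1)@T[:3,:3].T+T[:3,3]
    P[d==0]=np.nan; c["P"]=P
    return c
def ray(c,u,v,z):
    d=c["T"][:3,:3]@np.array([(u-c["cx"])/c["f"],(v-c["cy"])/c["f"],1]); e=c["T"][:3,3]
    return e+d*(z-e[2])/d[2]
def q_yaw(a): # tool down; tool y axis along world angle a
    y=np.array([np.cos(a),np.sin(a),0]);z=np.array([0,0,-1.]);x=np.cross(y,z)
    return R.from_matrix(np.stack([x,y,z],1)).as_quat(scalar_first=True)
E
python3 - <<'E'
from h import *
import pickle
print(bot.read_state())
for n in ("top","side"):
    c=cam(n); cv2.imwrite(f"pics/{n}0.png",c["image"]); pickle.dump(c,open(n+".pkl","wb")); print(n,c["T"].round(2),c["f"])
E
```

```text
pics
{'clock': 0.0, 'joint_positions': array([ 1.21442503e+00,  3.00464574e-01,  1.52160303e+00, -3.04997689e-05,
        1.32069249e+00, -6.65772554e-02]), 'qvel': array([-2.67992390e-05,  8.71663164e-05, -4.80214147e-04,  3.63781667e-04,
        1.05035458e-04, -3.16484685e-04]), 'effort': array([ 1.54496483e-03, -5.43489790e+01, -3.61801708e+01,  3.33835061e-06,
        4.02431368e-03,  7.33576741e-06]), 'ee_pos': array([157.07355751, 526.82589988, 216.9156168 ]), 'tool_rot': array([-1.08079449e-04,  1.44386760e-01,  9.89521158e-01, -5.73816211e-04]), 'ft_force': array([0.46315995, 0.12833439, 0.21510703]), 'moment': array([ 0.02683059, -0.0033299 ,  0.09317237]), 'grip_force': 0.0, 'grip_width': 85.62466325766003}
top [[ 1.00000e-02 -1.00000e+00  8.00000e-02  3.95960e+02]
 [-1.00000e+00 -2.00000e-02 -2.00000e-02 -5.00500e+01]
 [ 2.00000e-02 -8.00000e-02 -1.00000e+00  1.24518e+03]
 [ 0.00000e+00  0.00000e+00  0.00000e+00  1.00000e+00]] 471.94405788294665
side [[ 9.90000e-01 -1.20000e-01  1.20000e-01  3.06770e+02]
 [-1.70000e-01 -6.90000e-01  7.10000e-01 -1.04281e+03]
 [-0.00000e+00 -7.20000e-01 -7.00000e-01  1.06539e+03]
 [ 0.00000e+00  0.00000e+00  0.00000e+00  1.00000e+00]] 577.4761840857599
```

View pics/top0.png

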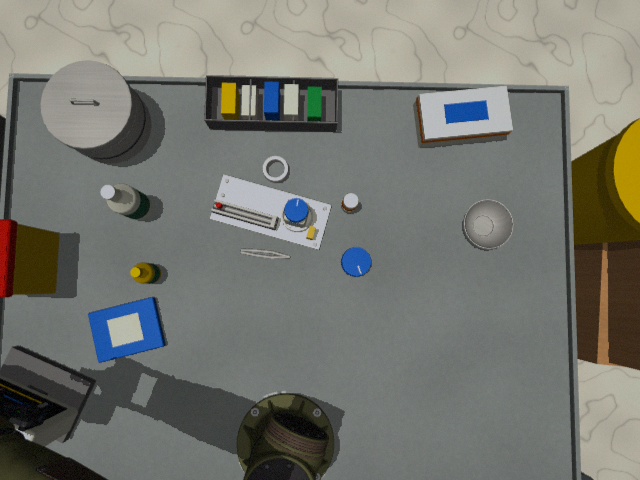

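View pics/side0.png

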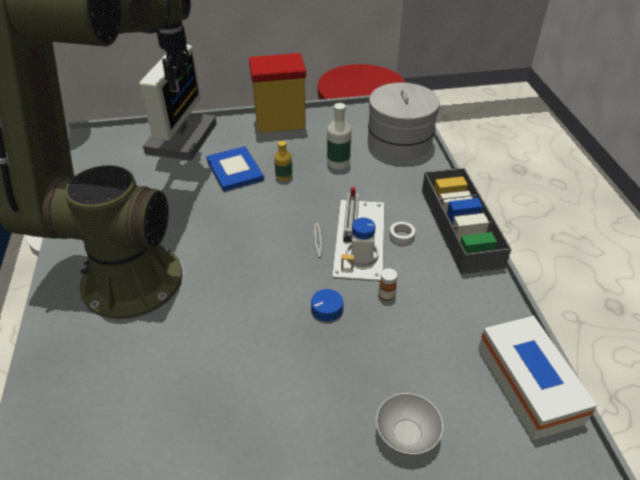

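The top picture shows two blue discs. One, at (296,210), sits on the jar in the station; the other, at (356,262), is larger and lies on the table. The smaller one on the jar fits the description. The red knob is near (218,206) and the keeper near (311,233). The side picture agrees, with the cap at (363,228) and the look-alike at (327,305). Next I'll get coarse positions, then a wrist close-up.

```bash
cat > m.py <<'E'
from h import *
def blobs(c,win=None,zlo=50,zhi=140):
    hsv=cv2.cvtColor(c["image"],cv2.COLOR_BGR2HSV); P=c["P"]; out={}
    for n,m in (("blue",cv2.inRange(hsv,(100,120,60),(125,255,255))),("red",cv2.inRange(hsv,(0,150,70),(8,255,255))|cv2.inRange(hsv,(172,150,70),(180,255,255)))):
        m=((m>0)&(P[...,2]>zlo)&(P[...,2]<zhi)).astype(np.uint8)
        k,l,st,ce=cv2.connectedComponentsWithStats(m)
        for i in range(1,k):
            if st[i,4]<8: continue
            p=P[l==i]; print(n,st[i,4],ce[i].round(1),"med",np.median(p,0).round(1),"min",p.min(0).round(1),"max",p.max(0).round(1))
E
python3 - <<'E'
import pickle
from m import *
c=pickle.load(open("top.pkl","rb")); 
blobs(c,zlo=8)
print(ray(c,296,210,114),ray(c,218,206,73),ray(c,311,233,48))
for p in [(225,178),(211,215),(330,207),(319,247)]: print(ray(c,*p,8).round(1))
big=cv2.resize(c["image"][160:280,195:395],None,fx=4,fy=4,interpolation=cv2.INTER_CUBIC); cv2.imwrite("pics/crop0.png",big)
E
```

```text
blue 479 [270.9  97. ] med [874.3  48.7  82.7] min [833.2  30.6  34.5] max [932.8  71.8  89.4]
blue 783 [465.8 111.6] med [ 849.4 -450.4   76.3] min [ 819.4 -508.1   69.7] max [ 879.7 -393.7   83.9]
blue 441 [295.7 209.8] med [580.9 -20.2 114. ] min [554.4 -47.4  24.7] max [610.7  13.  120.6]
blue 668 [355.7 261.1] med [ 464.1 -174.    31.9] min [ 425.8 -211.9    9. ] max [ 500.5 -137.1   42.2]
blue 2502 [125.6 329.4] med [282.1 408.3  21.7] min [199.2 314.   12.6] max [364.8 507.5  30.1]
red 20 [218.  204.8] med [597.5 175.3  71.6] min [592.2 170.4  67. ] max [602.4 181.3  78.1]
[580.85595008 -20.70446105 114.        ] [594.27842184 175.32053591  73.        ] [533.02961786 -58.2706978   48.        ]
[680.6 171.7   8. ]
[581.  205.4   8. ]
[ 607.8 -107.9    8. ]
[500.9 -80.1   8. ]
```

View pics/crop0.png

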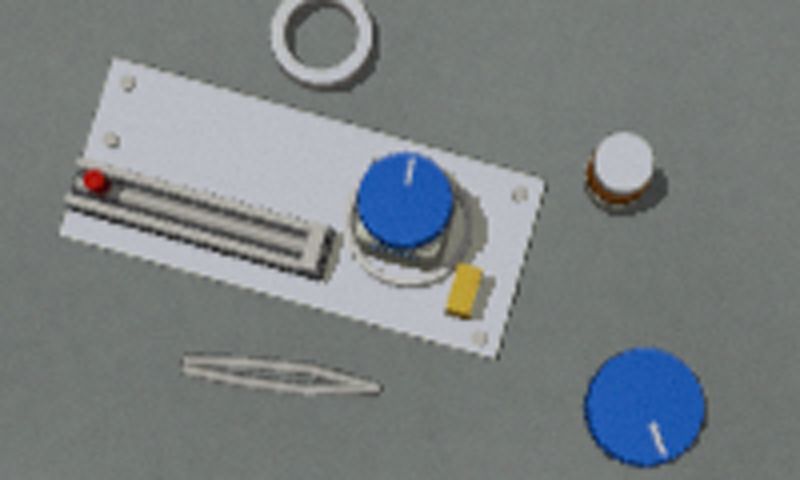

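Two look-alikes: (296,210), about 58 mm across at z=114 on the jar, is the cap. (356,262), about 75 mm across on the table, is the decoy. Station origin comes out at about (582,-22) with yaw about -0.255. The knob sits at station (-38,194), which fits the bolt fully drawn. Next is a closer wrist view from above, keeping clear of the saline bottle.

```bash
python3 - <<'E'
from m import *
import pickle
for a in (1.316,1.316-np.pi,-.255,-.255+np.pi):
    j=bot.ik([590,60,330],q_yaw(a)); print(a,None if j is None else np.round(j,2))
s=bot.read_state(); bot.servo_line([s["ee_pos"][0],s["ee_pos"][1],330],speed=250)
a=min((1.316,1.316-np.pi),key=lambda a:abs(bot.ik([590,60,330],q_yaw(a))[5]))
bot.move_to([560,60,330],q_yaw(a)); bot.dwell(.2)
c=cam("wrist"); cv2.imwrite("pics/w1.png",c["image"]); pickle.dump(c,open("w1.pkl","wb"))
blobs(c); print(bot.read_state()["clock"],c["T"].round(2),bot.read_state()["ee_pos"])
E
```

```text
1.316 [ 0.04  0.35  1.2  -0.    1.59 -1.28]
-1.825592653589793 [ 0.04  0.35  1.2  -0.    1.59  1.87]
-0.255 [ 0.04  0.35  1.2  -0.    1.59  0.29]
2.8865926535897932 None
blue 35 [241.  192.3] med [554.7 -11.9  70.5] min [552.1 -21.7  68.1] max [557.9   3.   76.1]
blue 3153 [235.9 229.3] med [578.6 -15.5 114.5] min [553.1 -45.9  83.2] max [609.5  10.9 117.4]
blue 2240 [368.7 427.2] med [858.5  51.1  83.3] min [817.9  27.9  50.1] max [931.8  68.4  86.1]
red 154 [436.6 186. ] med [596.8 177.   73.1] min [591.2 170.6  55.1] max [603.9 183.8  75.4]
3.1583 [[ 2.5000e-01  9.1000e-01  3.2000e-01  4.7733e+02]
 [ 9.7000e-01 -2.4000e-01 -8.0000e-02  8.2770e+01]
 [-0.0000e+00  3.3000e-01 -9.4000e-01  4.8678e+02]
 [ 0.0000e+00  0.0000e+00  0.0000e+00  1.0000e+00]] [559.95651378  60.38974277 330.03901738]
```

View pics/w1.png

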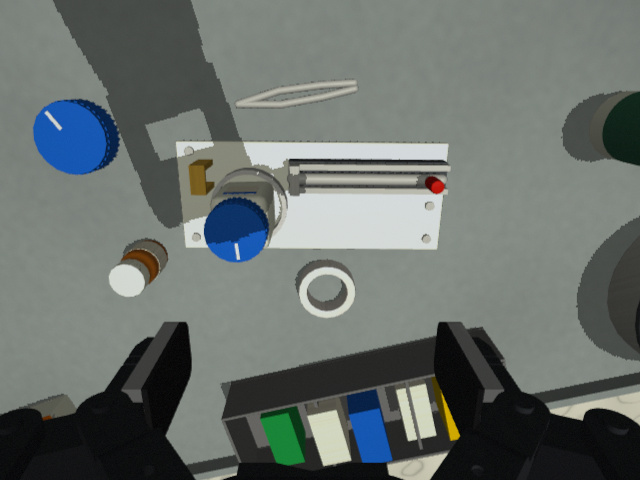

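The wrist view shows the cap at (237,229) with its mark pointing down the picture, the knob at (436,186), the keeper at (200,178) and the decoy at (75,136). Refined positions are cap about (581,-19) and knob about (596.5,176.5,73), which agree with the top view. Now I'll push the bolt home with closed fingers from behind the knob.

```bash
python3 - <<'E'
from m import *
import pickle
y=np.array([.252,.968,0]); k=np.array([596.5,176.5,68.])
q=bot.read_state()["tool_rot"]
bot.move_gripper(0); 
p0=k+y*36
bot.move_to([p0[0],p0[1],150],q)
print(bot.servo_line(p0,speed=120,until_force=10)); print(bot.read_state()["ee_pos"],bot.read_state()["ft_force"])
print(bot.servo_line(k-y*100+y*2,speed=70,until_force=18)); s=bot.read_state(); print(s["ee_pos"],s["ft_force"],(s["ee_pos"]-k)@y,s["clock"])
bot.dwell(.3)
c=cam("wrist"); blobs(c); cv2.imwrite("pics/w2.png",c["image"])
E
```

```text
False
[606.07574812 211.36418685  69.02043972] [ 0.05179405 -0.03329269  0.42676773]
False
[571.83522895  81.84912226  67.99479915] [-0.76224197  0.19038766 -0.14251784] -97.83757195598065 7.775
blue 619 [ 75.1 327.9] med [554.  -12.5  72.7] min [550.2 -28.7  68. ] max [558.3   4.3  76.4]
blue 11366 [ 53.7 412. ] med [566.1  -4.1 112.8] min [552.2 -30.1  89.8] max [586.2  12.  116.2]
red 1408 [552.2 305. ] med [593.1 176.7  72.3] min [590.5 170.9  50. ] max [604.2 183.9  75.2]
```

```bash
python3 - <<'E'
from m import *
s=bot.read_state(); print(s["grip_width"],s["ee_pos"],bot.tip_reach)
c=cam("side"); im=cv2.resize(c["image"][150:300,290:450],None,fx=3.5,fy=3.5,interpolation=cv2.INTER_CUBIC); 
w=cv2.imread("pics/w2.png"); im2=cv2.resize(w,(300,225)); im[:,:]=im; cv2.imwrite("pics/s3.png",im); print(im.shape)
E
```

```text
0.13096584945078069 [571.79710858  81.6853415   67.96140732] 19.0
(525, 560, 3)
```

View pics/w2.png

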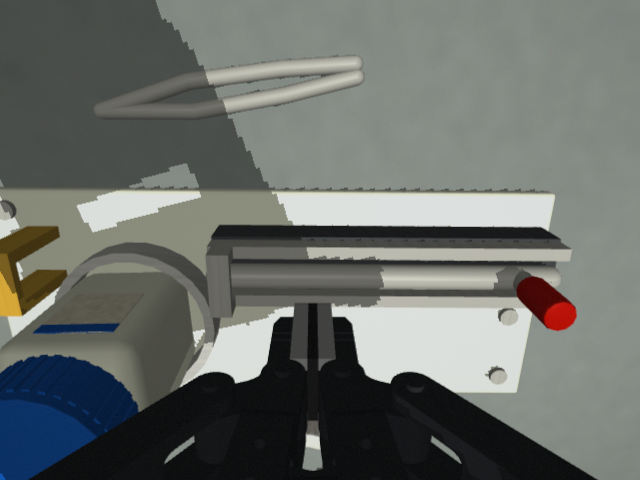

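View pics/s3.png

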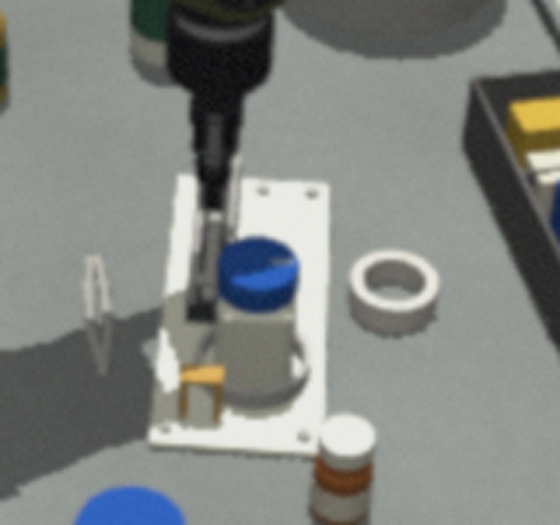

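The bolt did not move. The knob is still at (545,300), and the fingers at (315,300) passed beside it. I'll check where the fingertips and knob really are from the wrist depth.

```bash
python3 - <<'E'
from m import *
c=cam("wrist"); s=bot.read_state()
Ti=np.linalg.inv(c["T"]); Rt=rot(s["tool_rot"])
for t in [(0,0,0),(0,0,19),(11,0,19),(-11,0,19),(0,14,19)]:
    w=s["ee_pos"]+Rt@np.array(t); p=Ti[:3,:3]@w+Ti[:3,3]; print(t,w.round(1),(p[:2]/p[2]*c["f"]+[c["cx"],c["cy"]]).round(1),p[2].round(1))
for u,v in [(315,306),(300,308),(330,308),(300,330),(330,330),(315,345),(285,325),(345,325),(525,285),(545,300),(560,315),(400,277),(480,272),(505,225),(225,255)]:
    print((u,v),c["P"][v,u].round(1))
print(Rt.round(3))
E
```

```text
(0, 0, 0) [571.8  81.6  68. ] [310.9 308.1] 176.1
(0, 0, 19) [571.8  81.6  49. ] [311.1 287.6] 194.1
(11, 0, 19) [561.2  84.4  49. ] [311.  265.1] 190.5
(-11, 0, 19) [582.5  78.9  49. ] [311.1 309.3] 197.7
(0, 14, 19) [575.3  95.2  49. ] [342.2 287.6] 194.1
(315, 306) [560.5  86.2  88.7]
(300, 308) [559.5  81.   89.5]
(330, 308) [562.1  91.2  89.5]
(300, 330) [559.9  81.3 103.4]
(330, 330) [562.2  90.7 103.8]
(315, 345) [560.5  86.1 113. ]
(285, 325) [561.5  75.3  95.2]
(345, 325) [567.   95.1  94.7]
(525, 285) [nan nan nan]
(545, 300) [591.9 174.3  68.4]
(560, 315) [596.5 177.   73.9]
(400, 277) [580.5 122.1  41.6]
(480, 272) [588.8 159.3  38.8]
(505, 225) [581.4 184.6   8.4]
(225, 255) [547.1  49.1  48.9]
[[-0.968  0.251  0.   ]
 [ 0.251  0.968  0.   ]
 [-0.     0.    -1.   ]]
```

The wrist depth puts the lowest finger point at z of about 88, although the TCP is at 68. That means the tips end about 20 mm behind the reported TCP, not 19 mm ahead, so they passed over the 73 mm knob. I'll cross-check with the side camera.

```bash
python3 - <<'E'
from m import *
for n in ("side","wrist"):
    c=cam(n); P=c["P"]; g=c["image"].max(-1)
    m=(np.hypot(P[...,0]-571.8,P[...,1]-81.6)<24)&(g<75)&(P[...,2]>52)
    z=P[...,2][m]; print(n,m.sum(),np.percentile(z,[0,1,5,10,50]).round(1))
    i=np.argsort(z)[:6]; print(np.c_[P[m][i].round(1),np.argwhere(m)[i]])
Ti=np.linalg.inv(c["T"])
c=cam("side");Ti=np.linalg.inv(c["T"])
for z in (49,68,88):
    p=Ti[:3,:3]@np.array([571.8,81.6,z])+Ti[:3,3]; print(z,(p[:2]/p[2]*c["f"]+[c["cx"],c["cy"]]).round(1))
E
```

```text
side 98 [ 87.8  88.5  90.8  94.7 150.1]
[[568.3  73.5  87.8 209.  349. ]
 [565.6  73.   88.5 209.  348. ]
 [573.   70.6  89.5 209.  351. ]
 [575.3  69.3  90.2 209.  352. ]
 [568.5  74.5  90.3 208.  349. ]
 [570.9  73.4  90.9 208.  350. ]]
wrist 22219 [ 85.6  89.9  98.2 106.6 138. ]
[[561.6  87.1  85.6 304.  318. ]
 [560.2  82.2  85.8 304.  304. ]
 [560.3  82.5  85.8 304.  305. ]
 [559.7  80.8  85.9 304.  300. ]
 [562.1  89.9  86.  304.  326. ]
 [561.1  86.4  86.1 304.  316. ]]
49 [349.2 218. ]
68 [349.4 212.6]
88 [349.7 206.8]
```

Both cameras agree: with the TCP at 68 the tips are at about 87, so the true tip z is TCP + 19. I'll use that measured offset and repeat the push lower.

```bash
python3 - <<'E'
from m import *
y=np.array([.252,.968,0]); k=np.array([596.5,176.5,32.])
p0=k+y*36
s=bot.read_state(); e=s["ee_pos"]
bot.servo_line([e[0],e[1],90],speed=150)
bot.servo_line([p0[0],p0[1],90],speed=200)
print(bot.servo_line(p0,speed=100,until_force=8)); print(bot.read_state()["ee_pos"],bot.read_state()["ft_force"])
print(bot.servo_line(k-y*96,speed=60,until_force=18)); s=bot.read_state(); print(s["ee_pos"],s["ft_force"],(s["ee_pos"]-k)@y,s["clock"])
bot.dwell(.1)
c=cam("wrist"); blobs(c,zlo=35)
E
```

```text
False
[605.9102014  211.34615843  32.5455589 ] [ 0.37969131  0.13799327 -0.06122175]
True
[577.11432508 102.11517357  32.03632018] [ 2.95245679  9.75158634 -0.43611074] -76.88970206079082 11.9083
blue 50 [  2.9 383.3] med [557.6   3.1  71.1] min [556.6   1.2  68.8] max [558.4   5.1  74.6]
blue 106 [  4.3 474.5] med [575.4   9.7  92.4] min [572.3   8.2  90.7] max [578.   11.5  94.4]
red 2061 [250.1 348.6] med [567.4  84.   69.4] min [564.8  76.2  46.1] max [575.4  89.4  75.1]
```

The knob is at y of about 83 and the expected home is about 80, so I'll push a little further to confirm the end stop.

```bash
python3 - <<'E'
from m import *
y=np.array([.252,.968,0])
e=bot.read_state()["ee_pos"]
print(bot.servo_line(e-y*10,speed=20,until_force=25)); s=bot.read_state(); print(s["ee_pos"],s["ft_force"],(s["ee_pos"]-e)@y,s["clock"])
bot.servo_line(s["ee_pos"]+y*12,speed=60)
e=bot.read_state()["ee_pos"]; bot.servo_line([e[0],e[1],230],speed=250)
bot.move_gripper(85)
bot.servo_line([500,20,230],speed=250); bot.dwell(.2)
import pickle
c=cam("wrist"); blobs(c,zlo=35); cv2.imwrite("pics/w4.png",c["image"]); pickle.dump(c,open("w4.pkl","wb"));print(bot.read_state()["clock"])
E
```

```text
True
[577.15995486 102.2919431   32.05275681] [2.86441785 7.86621214 1.0920919 ] 0.1980181972387745 12.3333
blue 108 [287.3 279.9] med [554.3 -12.8  72.1] min [550.9 -27.1  68.8] max [557.9   2.7  76.2]
blue 5003 [287.5 331.3] med [575.5 -16.2 114.4] min [552.5 -47.   87.7] max [609.9  10.8 116.6]
red 248 [408.  269.6] med [570.   82.8  73. ] min [565.5  75.9  49.4] max [577.6  88.7  75.5]
15.3083
```

View pics/w4.png

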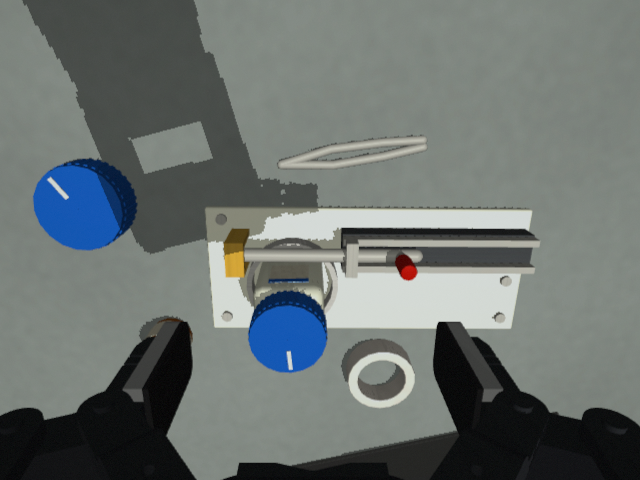

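The picture shows the bar across the jar's face and into the keeper at (245,255), the knob at (408,268) after about 97.5 mm of measured travel, and a stiff end stop. The jar is square and the cap is at (288,331), about (581,-19). Next I'll grip the cap, with the tips expected near z of about 94, and turn it in small steps while watching the moment.

```bash
python3 - <<'E'
from m import *
q=q_yaw(-.25); X,Y=581,-18.8
bot.move_to([X,Y,150],q)
print("touch",bot.servo_line([X,Y,70],speed=100,until_force=8))
s=bot.read_state(); print(s["ee_pos"],s["ft_force"].round(1))
bot.move_gripper(50,80); s=bot.read_state(); print(s["grip_width"],s["grip_force"],s["ft_force"].round(1),s["moment"].round(2),s["joint_positions"].round(3))
c=cam("wrist"); P=c["P"]; g=c["image"].max(-1)
m=(np.hypot(P[...,0]-X,P[...,1]-Y)<60)&(g<75)&(P[...,2]>60)&(P[...,2]<150); print("lowest dark",np.percentile(P[...,2][m],[0,.5,2,5]).round(1)); cv2.imwrite("pics/w5.png",c["image"]);print(s["clock"])
E
```

```text
touch False
[581.38419653 -18.83517501  70.67857133] [0.6 0.5 1.1]
56.39203642706102 84.92352001369 [ 2.2 -1.3  5.2] [-0.09 -0.36  0.01] [-0.095  0.525  1.567 -0.     1.046  0.155]
lowest dark [ 83.7  93.7  96.9 101.7]
17.9917
```

View pics/w5.png

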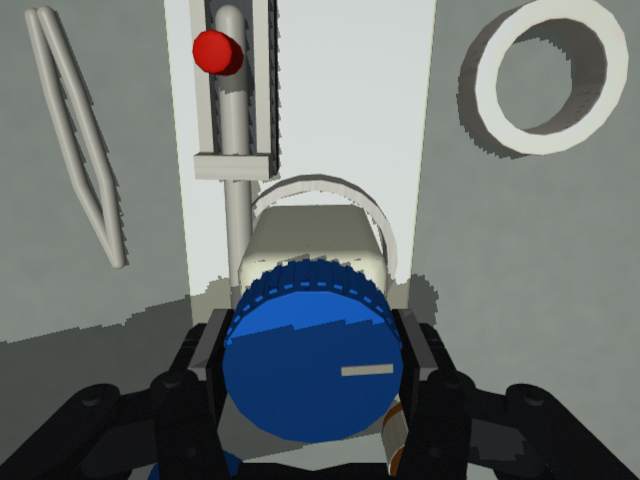

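The cap, at (312,365), is held centrally between the pads, gripped at 56 mm and 85 N, with the tips at about z 94 and clear of the shoulder. The knob is at (217,52). Now I'll turn it.

```bash
python3 - <<'E'
from m import *
j0=bot.read_state()["joint_positions"].copy(); peak=0
for i in range(1,19):
    j=j0.copy(); j[5]-=.08*i; bot.move_joints(j)
    s=bot.read_state(); mz=abs(s["moment"][2]); peak=max(peak,mz)
    print(round(.08*i,2),s["moment"].round(2),s["ft_force"].round(1),round(s["clock"],1),round(s["grip_width"],1))
    if peak>.35 and .08*i>.7 and mz<.2: break
    if s["clock"]>36: break
E
```

```text
0.08 [ 0.04 -0.54  0.01] [3.  0.6 0.7] 18.3 56.4
0.16 [-0.12 -0.94 -0.07] [ 3.9 -1.1  2.3] 18.5 56.2
0.24 [-0.31 -1.27 -0.13] [ 6.9 -1.6  1.8] 18.8 56.2
0.32 [-0.3  -1.51 -0.22] [ 8.1 -1.5  0.6] 19.0 56.4
0.4 [-0.24 -1.45 -0.18] [ 6.9 -2.   1.8] 19.3 56.4
0.48 [-0.31 -1.41 -0.21] [ 7.2 -1.6  1. ] 19.5 56.4
0.56 [-0.26 -1.42 -0.19] [ 8.  -0.8 -0.1] 19.8 56.2
0.64 [-0.27 -1.3  -0.2 ] [ 7.1 -2.3  1.5] 20.0 56.4
0.72 [-0.27 -1.33 -0.16] [ 7.6 -1.4  1.8] 20.3 56.2
0.8 [-0.27 -1.28 -0.23] [ 7.6 -2.   1.9] 20.5 56.7
0.88 [-0.24 -1.29 -0.23] [ 7.7 -1.3  1.4] 20.8 56.4
0.96 [-0.27 -1.21 -0.23] [ 8.  -1.6  0.6] 21.0 56.3
1.04 [-0.39 -1.27 -0.21] [ 7.9 -1.8  1.2] 21.3 56.6
1.12 [-0.34 -1.22 -0.24] [ 6.9 -2.6  2.2] 21.5 56.4
1.2 [-0.4  -1.17 -0.24] [ 8.1 -2.   1.3] 21.8 56.2
1.28 [-0.17 -1.16 -0.27] [ 7.  -1.5  3.9] 22.0 56.7
1.36 [-0.15 -1.2  -0.28] [ 6.8 -0.6  3.9] 22.3 56.5
1.44 [-0.24 -1.16 -0.28] [ 6.7 -1.5  2.8] 22.5 56.4
```

```bash
python3 - <<'E'
from m import *
import pickle
c=cam("wrist"); P=c["P"]; cv2.imwrite("pics/w6.png",c["image"]); pickle.dump(c,open("w6.pkl","wb"))
hsv=cv2.cvtColor(c["image"],cv2.COLOR_BGR2HSV); b=(cv2.inRange(hsv,(100,120,60),(125,255,255))>0)
s=bot.read_state(); m=b&(np.hypot(P[...,0]-581,P[...,1]+19)<26)&(P[...,2]>105); print("cap top z",np.median(P[...,2][m]),s["ee_pos"],s["joint_positions"].round(3))
w=(hsv[...,1]<70)&(hsv[...,2]>120)&(P[...,2]>111)&(np.hypot(P[...,0]-581,P[...,1]+19)<28)
p=P[w][:,:2]; print(w.sum(),"mark",p.mean(0),"yaw",np.arctan2(*(p.mean(0)-s["ee_pos"][:2])[::-1]))
E
```

```text
cap top z 115.35293786867815 [582.82714078 -19.15686968  71.84959081] [-0.096  0.525  1.566 -0.     1.045 -1.283]
474 mark [587.54009404  -4.73769936] yaw 1.254889104713377
```

View pics/w6.png

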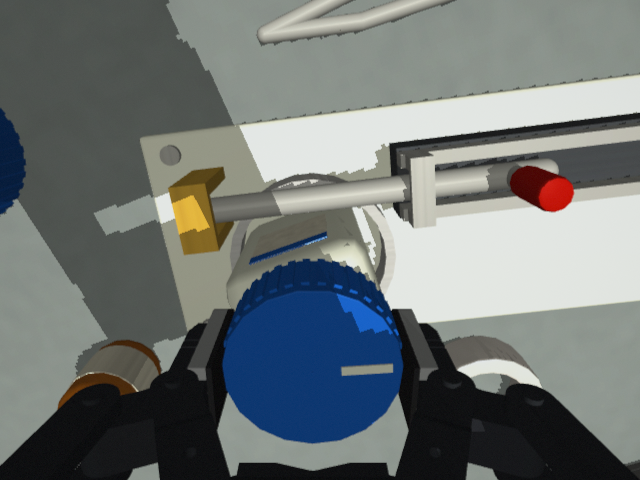

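The cap turned with the fingers without slipping. The jar now leans against the bolt, with its stripe running (250,262) to (327,235). I'll measure the jar's yaw from its blue stripe, then test with a small lift.

```bash
python3 - <<'E'
from m import *
import pickle
def stripe(c,tag):
    P=c["P"]; hsv=cv2.cvtColor(c["image"],cv2.COLOR_BGR2HSV); b=cv2.inRange(hsv,(95,90,30),(130,255,255))>0
    m=b&(np.hypot(P[...,0]-581,P[...,1]+19)<45)&(P[...,2]>60)&(P[...,2]<79); p=P[m]
    n,l,st,_=cv2.connectedComponentsWithStats(m.astype(np.uint8)); p=P[l==1+st[1:,4].argmax()]
    vx,vy,_,_=cv2.fitLine(p[:,:2].astype(np.float32),cv2.DIST_L2,0,.01,.01).ravel()
    a=np.arctan2(vy,vx); a+=np.pi*(a<0); print(tag,len(p),"jar yaw",a-np.pi/2,"stripe z",np.median(p[:,2]))
stripe(pickle.load(open("w4.pkl","rb")),"before"); stripe(pickle.load(open("w6.pkl","rb")),"turned")
s=bot.read_state(); Rt=rot(s["tool_rot"]); print("tool yaw",np.arctan2(Rt[1,1],Rt[0,1]),s["clock"])
e=s["ee_pos"]
for dz in (1.5,3,4.5):
    bot.servo_line([e[0],e[1],e[2]+dz],speed=15); s=bot.read_state(); print(dz,s["ee_pos"][2],s["ft_force"].round(1),s["moment"].round(2))
stripe(cam("wrist"),"lift"); print(s["clock"])
E
```

```text
before 122 jar yaw -0.23256202141312166 stripe z 72.43236908370542
turned 463 jar yaw -0.025158003964696363 stripe z 72.88029798397142
tool yaw 1.187416436489455 22.5917
1.5 73.80475593435085 [ 3.8 -0.3  5.8] [-0.01 -0.67 -0.17]
3 74.92707356560913 [ 1.9 -0.8  4.2] [ 0.03 -0.26  0.03]
4.5 76.07129703874952 [1.6 0.2 0.6] [-0.03 -0.31  0.01]
lift 454 jar yaw -0.030426935353551343 stripe z 73.07472057841595
23.4083
```

The jar stayed down (stripe z unchanged), and the moment and lift force dropped to zero, so the threads have let go at about 1.2 rad relative. Lifting until the rim is about 20 mm above the mouth.

```bash
python3 - <<'E'
from m import *
e=bot.read_state()["ee_pos"]
bot.servo_line([e[0],e[1],110.5],speed=40); bot.dwell(.7)
s=bot.read_state(); c=cam("wrist"); P=c["P"]; blobs(c,zlo=45,zhi=170)
m=np.hypot(P[...,0]-581,P[...,1]+19)<24; print("cap top",np.median(P[...,2][m&(P[...,2]>125)]),s["ee_pos"],s["grip_force"],s["grip_width"],s["ft_force"].round(1),s["clock"])
t=cam("side"); im=np.hstack([cv2.resize(c["image"],(400,300)),cv2.resize(t["image"][150:300,270:470],(400,300))]); cv2.imwrite("pics/f.png",im)
E
```

```text
blue 219 [292.3 220.7] med [555.5 -18.1  72.3] min [554.8 -33.5  67.8] max [556.4  -1.6  76.9]
blue 25469 [311.3 351.8] med [574.6 -16.1 153.8] min [552.1 -46.9  85.4] max [610.2  11.  156.1]
red 1038 [503.8 170.1] med [569.2  81.3  72.6] min [565.4  75.8  48.8] max [578.2  89.4  75.5]
cap top 154.12271803936054 [582.6100903  -19.12762176 110.52975354] 85.67068481817842 56.44804851156929 [ 0.6 -0.1  0.1] 25.1583
```

View pics/f.png

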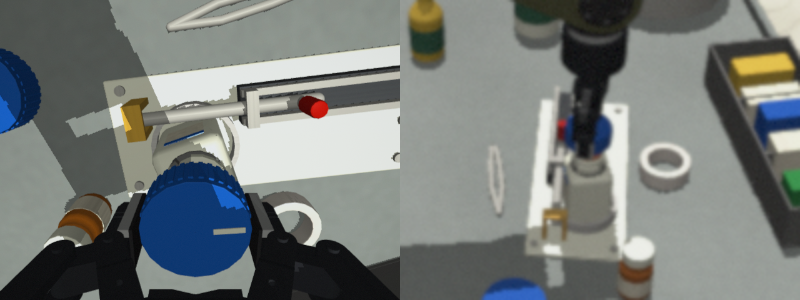

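The cap is level in the fingers, with its top at 154 and rim at about 130, directly over the bare neck. The jar stands in its well, the bolt is in the keeper, and the bystanders look unmoved. Handing in.

```bash
python3 -c "
from rig import bot
print(bot.finish_job())"
```

```text
the job is handed in; nothing more can be done
None
```

I handed the job in at about 25 s of robot time with the bolt home, the cap unscrewed by about 1.2 rad and held level about 20 mm above the mouth, and the jar standing bolted in its well; no verdict came back, and the fingertips measured 19 mm behind the TCP rather than 19 mm ahead, so I worked to the measured value.

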